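# A short burst from the leaning glue sprayer

## Task

Give the canvas sample a short burst of spray glue, about a second: slide the dust shutter on top of the leaning spray canister fully open, press the nozzle cap most of the way down without forcing it, let it spring right back up, and then slide the shutter fully shut again. Do not bump the lamp bar over the canister, and leave the yarn cones, the spare can, the mug and the tufting gun where they are.

Things in the scene. Friction and masses are not known exactly. Their poses are not given: they have to be found in the camera images.
- cradle: Dark steel sleeve, 80 mm across, 100 mm deep, leaning 26 to 36 degrees from upright towards the robot. Origin: centre of its underside. z: along the canister's axis, up to the nozzle; y: level, the way the shutter opens; x: away from the robot and up. In it the canister (65 mm across) is clamped at an UNREPORTED height s of 2 to 30 mm along z (see, or feel by touch); pushing does not move it.
- nozzle_low (a point): Point fixed on the cradle's z axis, 215 mm from its origin, with the cradle's axes: where the centre of the raised nozzle cap's top would be at s = 0. The true cap top is s (2 to 30 mm) further along +z. White cap, 30 mm across, presses down along -z. The grey floor of the spray head lies 17 mm below the raised cap's top.
- tab_low (a point): Point fixed on the cradle's z axis, 252 mm from its origin, with the cradle's axes: where the top centre of the shutter's tab would be at s = 0 and shutter = 0. The true tab top is at this point + s along z + the shutter's value along y. The tab is grey, 36 mm (x) by 12 mm (y) and stands 29 mm above the shutter's plate.
- rails_low (a point): Point fixed on the cradle (its axes), y = 27.5, z = 218 mm from its origin: mid-way between the tops of two fixed guide rails at s = 0; the true rails are s further along z. Rails 125 mm long along y, 5 mm thick, at x = -28.5 and +28.5 mm, 52 mm clear between; their tops are 3 mm above the raised nozzle cap.
- shutter (a joint): Slide of the grey dust shutter, m: 0 shut over the nozzle, grows along the cradle's +y to 0.060 fully open (hard stops at both ends). Friction about 4 N; stays where left. May start 4 mm ajar. Plate 64 (x) by 52 (y) by 5 mm on the rails, centred on y = joint value, the tab on its middle. Pinch the tab, fingers either side along y, or push it.
- nozzle (a joint): How far the sprung nozzle cap is pressed down along the cradle's -z relative to its stem, in m: 0 up, 0.010 at its hard stop. Takes about 2.3 N to start, 9 N at 0.0075, 11 N at the stop; springs back when let go. Count 6 mm or more as a proper press.
- lamp: Aluminium lamp bar fixed to the cradle (same origin and axes): 24 (x) by 180 (y) by 22 mm, centre at x = 88, y = 0, z = 335 mm, on a 12 mm post at x = 88, y = -85 mm. It hangs above the nozzle, so a tool pointing straight down does not fit; a tool in line with the canister's axis, its wide side along y, passes clear of it.
- station: Plywood base 220 (x) by 420 (y) by 15 mm fixed to the table (it spans y = -240 to 180 mm). x away from the robot, y left. The cradle's origin is at x = 60, y = 0, z = 60 mm. A wooden stretcher frame with canvas, 222 mm wide along x, 305 mm high, 30 mm thick, stands at x = 0, y = -215 mm.
- cone_near: Grey yarn cone standing on the plywood base beside the cradle, 88 mm across at the foot, 120 mm tall; origin under its centre. Bystander.
- cone_a: Green yarn cone on the table, 88 mm across, 150 mm tall; origin under its centre. Bystander.
- cone_b: Blue yarn cone on the table, 88 mm across, 150 mm tall; origin under its centre. Bystander.
- spare_can: Upright spare spray can with a closed cap, 65 mm across, 200 mm tall; origin under its centre. Bystander.
- mug: White mug, 84 mm across, 95 mm tall, handle to its +y; origin under its centre. Bystander.
- tufting_gun: Grey electric tufting gun lying on the table, about 260 mm long along x, 65 mm high; origin under its middle. Bystander.
- stem (a joint): Metering stem that carries the nozzle cap, m: it sinks slowly along -z, cap and all, while the cap is pushed (about 2 mm in each second of a full press, more if pushed harder) and creeps back up slowly when let go. 0 at the start. Over 0.005 (some 3 s of full press) too much glue is out.

How it is judged:
On the way, in this order (a step that is already met when the one before it is completed fails the run):
1. the shutter is slid fully open (within 8 mm of its stop) (value of joint shutter above 0.052 m), for 0.1 s.
2. the nozzle cap is pressed at least 6 mm down for 0.3 s (value of joint nozzle above 0.006 m), for 0.3 s.
3. the nozzle cap has sprung back up with the shutter still open (value of joint nozzle below 0.001 m and value of joint shutter above 0.045 m), for 0.1 s.
At the end, for the whole second after the job is handed in: The shutter is shut (within 5 mm of its closed stop), the nozzle cap is fully up (within 1 mm), the fingers are off, and the bystanders stand where they were (within 20 mm) (value of joint shutter below 0.005 m and value of joint nozzle below 0.001 m and distance of each of cone_near, cone_a, cone_b, spare_can, mug, tufting_gun from where it was at the start of the episode below 0.02 m); the robot touches nothing.
It fails at once if the nozzle is held down too long: the stem sinks over 5 mm, about 3 s of full press (value of joint stem above 0.005 m).
It fails at once if the nozzle cap is forced: more than 30 N on it (contact force between nozzle and anything else above 30 N).
It fails at once if the lamp bar is bumped (more than 3 N) (contact force between lamp and anything else above 3 N).
It fails at once if a bystander is moved by more than 20 mm (distance of any of cone_near, cone_a, cone_b, spare_can, mug, tufting_gun from where it was at the start of the episode above 0.02 m).
It also fails if it takes over 64 s, if anything falls off the work surface, if the arm or the gripper's body presses on something with over 40 N, if the wrist force passes 120 N, or if a joint passes its speed limit or range.

## Robot

A 6-joint arm with a two-finger parallel gripper is mounted at the origin on the work surface. World frame = base frame: x ahead of the robot, y to its left, z up, the work surface at z = 0. Lengths are in m, angles in rad, forces in N, time in s.
With the tool pointing down it reaches from about 0.325 to 0.85 m from the base axis. Payload 15.5 kg.
Tool frame: the origin (TCP) lies between the finger pads, 19 mm behind the fingertips; this is the grasp point; z points along the fingers, y is the line along which they close (so a half turn about z gives the same grasp; the last joint's range is limited). The gripper opens to 91 mm and grips with 3 to 60 N. Pads are 32 mm wide; open, the fingers measure 118 mm over their backs; the gripper's body (76 mm by 178 mm) begins 60 mm behind the grasp point.
Start: joints at [1.034, 0.494, 1.345, -0, 1.302, -0.096], TCP at [0.267, 0.565, 0.233] pointing down, gripper open.
Joint ranges: [-2.91, 2.91], [-0.82, 2.16], [0.22, 2.67], [-1.22, 4.37], [0.12, 2.79], [-3.08, 3.08]. Speed limits (rad/s): [1.89, 1.89, 2.57, 3.01, 3.01, 3.01].

## Interface

Orientations are given as [roll, pitch, yaw] about the fixed x, y, z axes, in that order (R = Rz(yaw) Ry(pitch) Rx(roll)).
In Python, from station import robot, effector, readout, cams gives the robot as it stands. The module is installed in compiled form; this text tells all that it offers. Calls block until the motion is done:
- robot.move_pose(position, orientation): joint-space move of the TCP to a pose.
- robot.line_to(position, frame=None, feed=0.15, max_force=None): straight line of the TCP; frame=None keeps the orientation; feed is the mean speed in m/s. With max_force (N) it stops when the force on the tool has changed by that much, and returns True; else False.
- robot.move_j(angles): joint-space move.
- effector.move_gripper(opening, effort=None): opening from 0.0 (shut) to 1.0 (fully open); effort is the grip in N (None keeps the last); returns when the fingers have stopped.
- robot.dwell(seconds).
- robot.inverse_kinematics(position, orientation): joint angles nearest the present ones, or None.
- readout.get_state(): the state.
- cams.capture(name): name is "scene" or "top" or "wrist"; returns the picture (480x640x3 uint8, blue, green, red); there is no depth.
- cams.camera_info(name): a dict with "fx", "fy", "cx", "cy" (pixels), "cam_to_world" (4x4, takes a point from camera to world coordinates). Camera axes: x right, y down, z forward; pixel columns grow to the right and rows downward; lengths in m; the calibration is good to about 2 mm. A picture is of the moment at which its call begins: read the wrist's pose just before it. camera_info takes no time and is no camera call; for the wrist camera it gives the pose at the moment of the call.
A pose or a line that the arm cannot do raises robot.IKError and nothing moves.
- robot.finish_job(): hands the job in; it is judged then, once.
The state is a dict: "time_s": time; "qpos": joint angles; "joint_vel": joint speeds; "effort": joint torques, N m; "eef_pos": TCP position; "tool_rot": TCP orientation; "ft_force": force on the tool from outside, world axes, zero at the start; "torque": the same for the moment, N m; "gripper_width": opening from 0.0 (shut) to 1.0 (fully open); "grasp_force": force on a finger pad.
Only numpy, scipy, OpenCV 4.12 (cv2) and the standard library are available. Lean on these libraries where they do the work, as an engineer would, in place of code of your own. Each camera call takes 0.05 s, during which the arm holds its last target. There are 200 camera calls.

## Working session

There is one attempt and no reset: what is moved stays moved. The work goes in short steps, each a Python script; the robot and the scene stay as the last script left them, time stands still between calls to the robot, and variables do not carry over. Pictures are saved under pics/ and viewed, at most 10 in all, crops included, and the job is handed in when it is done.

```bash
mkdir -p pics
python3 - <<'E'
from station import robot,effector,readout,cams
import cv2,numpy as np
np.set_printoptions(precision=4,suppress=True)
for n in("scene","top"):
    cv2.imwrite(f"pics/{n}0.png",cams.capture(n)); i=cams.camera_info(n); print(n,i["fx"],i["fy"],i["cx"],i["cy"]); print(np.array(i["cam_to_world"]))
print(readout.get_state())
E
```

```text
scene 555.9731655176199 555.9731655176199 311.6611755600573 237.29742840728318
[[-0.382   0.6485 -0.6584  1.5273]
 [ 0.9241  0.2729 -0.2675  0.3362]
 [ 0.0062 -0.7107 -0.7035  1.1723]
 [ 0.      0.      0.      1.    ]]
top 433.8843234310548 433.8843234310548 316.287257337144 245.75008159554974
[[ 0.01   -0.9942  0.1072  0.4605]
 [-0.9999 -0.0108 -0.0067 -0.0528]
 [ 0.0079 -0.1071 -0.9942  1.3719]
 [ 0.      0.      0.      1.    ]]
{'time_s': 0.1, 'qpos': array([ 1.0345,  0.4941,  1.3461, -0.    ,  1.3025, -0.0955]), 'joint_vel': array([-0.0003, -0.0002, -0.0022,  0.0005,  0.0021, -0.001 ]), 'effort': array([  0.002 , -88.0253, -38.2539,   0.0712,   0.0482,  -0.0001]), 'eef_pos': array([0.2665, 0.565 , 0.2322]), 'tool_rot': array([-3.1405, -0.0001,  2.7008]), 'ft_force': array([-0.2586, -0.7468, -0.1756]), 'torque': array([ 0.0321,  0.0489, -0.0203]), 'grasp_force': 0.0, 'gripper_width': 1.0031461512098934}
```

View pics/scene0.png

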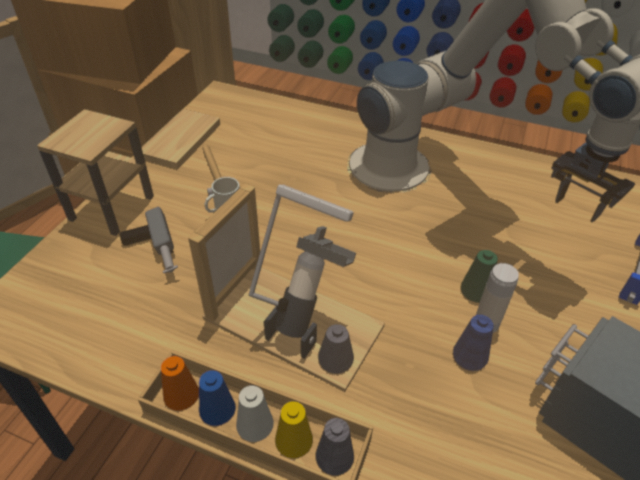

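View pics/top0.png

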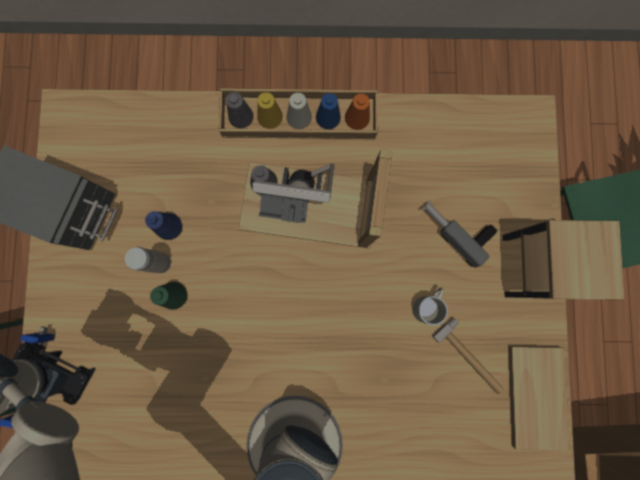

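The scene view shows the station with the lamp bar from (280,190) to (350,215) and the shutter and tab near (325,245). In the top view the base spans about (240..385, 155..245). I'll enlarge both.

Run:
```python
import cv2
a=cv2.imread("pics/scene0.png")[170:390,190:390]; cv2.imwrite("pics/sc.png",cv2.resize(cv2.convertScaleAbs(a,alpha=1.5),None,fx=2.7,fy=2.7,interpolation=cv2.INTER_CUBIC))
a=cv2.imread("pics/top0.png")[145:255,235:395]; cv2.imwrite("pics/tc.png",cv2.resize(cv2.convertScaleAbs(a,alpha=1.6),None,fx=5,fy=5,interpolation=cv2.INTER_CUBIC))
```

```text
(no output)
```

View pics/sc.png

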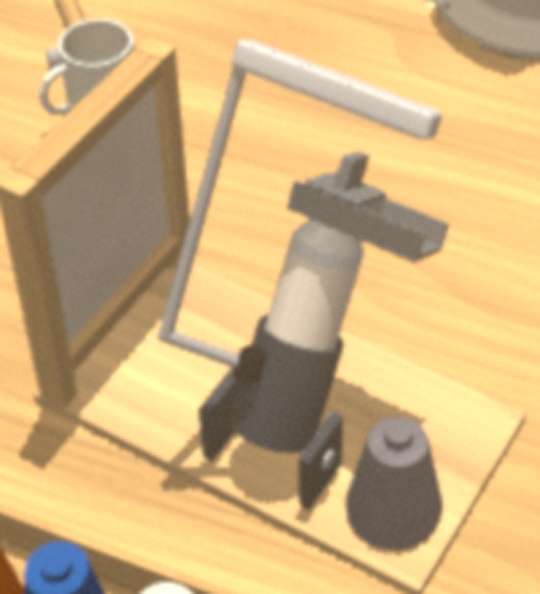

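View pics/tc.png

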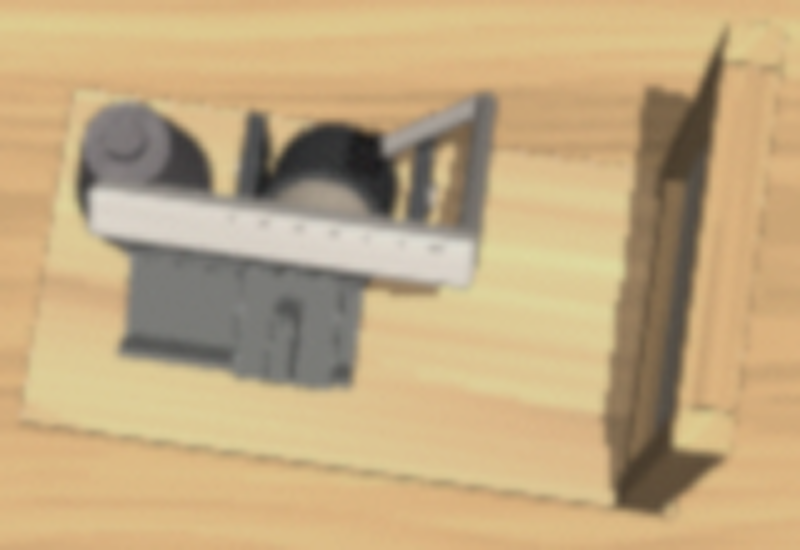

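The scene crop shows base corners at (420,592), (525,415) and (38,400), lamp corners around (243,40) and (437,112), and the rail end near (445,230). In the top crop the lamp face is (93,183)-(475,235)-(472,285)-(90,235), the plate's lower corners are (232,378) and (350,387), and the rail end is (120,356). Next I fit the pose.

```bash
cat > h.py <<'E'
import numpy as np,cv2
from scipy.spatial.transform import Rotation as R
from station import robot,effector,readout,cams
np.set_printoptions(precision=4,suppress=True)
def proj(i,P):
    T=np.linalg.inv(np.array(i["cam_to_world"])); p=P@T[:3,:3].T+T[:3,3]
    return np.c_[i["fx"]*p[:,0]/p[:,2]+i["cx"],i["fy"]*p[:,1]/p[:,2]+i["cy"]]
def frames(v):  # v: x,y,yaw,lean
    Rs=R.from_euler("z",v[2]).as_matrix(); o=np.array([v[0],v[1],0])
    Rc=Rs@R.from_euler("y",-v[3]).as_matrix(); return o,Rs,o+Rs@[.06,0,.06],Rc
def pts(v,fr,P):  # fr: 'b' base,'l' cradle,'s' moves with s,'q' s+shutter
    o,Rs,oc,Rc=frames(v); out=[]
    for f,p in zip(fr,np.array(P)/1000.):
        if f=='b': out.append(o+Rs@p)
        else: out.append(oc+Rc@(p+[0,v[5] if f=='q' else 0,v[4] if f in'sq' else 0]))
    return np.array(out)
E
cat > fit.py <<'E'
from h import *
from scipy.optimize import least_squares
S=[('b',(110,180,15),420,592),('b',(-110,180,15),525,415),('b',(110,-240,15),38,400),
('l',(76,-90,346),243,40),('l',(76,90,346),437,112),('l',(100,90,324),428,137),('l',(100,-90,324),237,68),
('s',(31,90,218),445,230),('q',(18,-6,252),343,160),('q',(18,6,252),365,165)]
T=[('b',(110,180,15),75,92),('b',(-110,180,15),20,420),
('l',(100,90,346),93,183),('l',(100,-90,346),475,235),('l',(76,90,346),90,235),('l',(76,-90,346),472,285),
('s',(-31,90,218),120,356),('q',(-32,26,223),232,378),('q',(-32,-26,223),350,387)]
D=[(cams.camera_info("scene"),S,2.7,(190,170)),(cams.camera_info("top"),T,5,(235,145))]
def res(v,full=False):
    r=[]
    for i,L,k,off in D:
        uv=np.array([l[2:] for l in L])/k+off
        r.append(proj(i,pts(v,[l[0] for l in L],[l[1] for l in L]))-uv)
    r=np.vstack(r); return r if full else r.ravel()
f=least_squares(res,[.7,0,0,.54,.016,0],loss="soft_l1",bounds=([.4,-.5,-1,.4,.0,0],[1,.5,1,.7,.032,.006]),x_scale=[.01,.01,.01,.01,.01,.01])
print(f.x,np.degrees(f.x[2:4])); print(res(f.x,True)); np.save("v.npy",f.x)
E
python3 fit.py
```

```text
[ 0.7463 -0.0065 -0.1113  0.5876  0.0175  0.0054] [-6.3766 33.6645]
[[ 0.204  -0.3504]
 [-0.646  -2.0031]
 [-4.4797 -0.2413]
 [ 0.4866 -0.4419]
 [ 2.0336 -0.4786]
 [-1.5299  1.1375]
 [-4.844  -0.8478]
 [-8.7198  1.1991]
 [-0.277  -1.5313]
 [-3.7929 -1.6055]
 [-2.1185 -1.6746]
 [-0.7354  0.1079]
 [-1.5175  1.0168]
 [ 0.5219  0.134 ]
 [-1.2998  0.4921]
 [-0.1313 -0.0871]
 [-0.7216 -0.3495]
 [-1.4217 -0.965 ]
 [-5.4268 -0.3795]]
```

```bash
sed -i "s/('s',(31,90,218),445,230)/('s',(-31,90,218),445,228)/; s/,('b',(110,-240,15),38,400)//; s/,('l',(100,-90,324),237,68)//; s/,('q',(-32,-26,223),350,387)//" fit.py
cat >> fit.py <<'E'
def box(c,h): return [tuple(np.array(c)+np.array(h)*s) for s in [(a,b,d) for a in(-1,1) for b in(-1,1) for d in(-1,1)]]
E_=[(a,b) for a in range(8) for b in range(a) if bin(a^b).count('1')==1]
v=f.x; ims=[]
for (i,L,k,off),n in zip(D,("sc","tc")):
    im=cv2.imread(f"pics/{n}.png")
    for fr,c,h,col in [('b',(0,-30,7.5),(110,210,7.5),(0,0,255)),('l',(88,0,335),(12,90,11),(255,0,0)),('s',(28.5,27.5,210),(2.5,62.5,8),(0,200,0)),('s',(-28.5,27.5,210),(2.5,62.5,8),(0,200,0)),('q',(0,0,220.5),(32,26,2.5),(255,0,255)),('q',(0,0,237.5),(18,6,14.5),(0,255,255))]:
        p=(proj(i,pts(v,[fr]*8,box(c,h)))-off)*k
        for a,b in E_: cv2.line(im,tuple(np.int32(p[a])),tuple(np.int32(p[b])),col,1,cv2.LINE_AA)
    ims.append(im)
a=cv2.resize(ims[0][0:300,150:500],(400,343)); b=ims[1][80:420,0:560]; b=cv2.resize(b,(400,243))
cv2.imwrite("pics/ov1.png",cv2.resize(np.vstack([a,b]),None,fx=1,fy=1))
E
python3 fit.py
```

```text
[ 0.7458 -0.0072 -0.1157  0.5856  0.014   0.006 ] [-6.6307 33.55  ]
[[-0.3447 -0.4622]
 [-0.7979 -1.9443]
 [ 0.3495 -0.6396]
 [ 1.718  -0.4668]
 [-1.9137  1.1501]
 [-0.2236 -0.6913]
 [-0.65   -0.1631]
 [-4.1804 -0.2196]
 [-1.7191 -1.7362]
 [-0.6355  0.0056]
 [-1.2562  0.745 ]
 [ 0.7533  0.2049]
 [-1.0836  0.2273]
 [ 0.0583 -0.0117]
 [-0.359  -0.9921]
 [-1.3407 -1.5533]]
```

View pics/ov1.png

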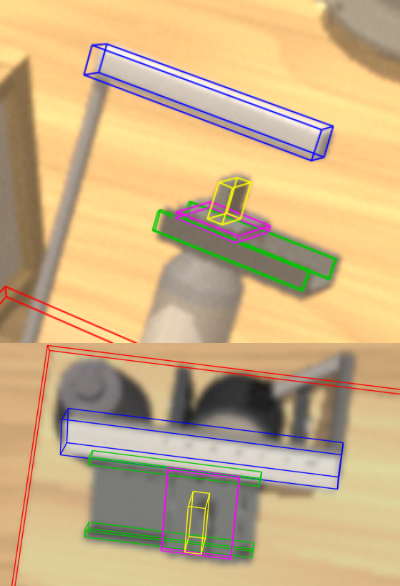

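The model overlays both views well; only s and the shutter value need closer measurement. I'll move above the canister in line with its axis and use the wrist camera.

```bash
cat >> h.py <<'E'
def tool(v,flip):
    _,_,oc,Rc=frames(v)   # tool z = -z_c, tool y = +-y_c
    y=Rc[:,1]*(-1 if flip else 1); z=-Rc[:,2]; return R.from_matrix(np.c_[np.cross(y,z),y,z]).as_euler("xyz")
def C(v,x,y,z): # cradle mm -> world
    _,_,oc,Rc=frames(v); return oc+Rc@(np.array([x,y,z])/1000)
def inC(v,p): _,_,oc,Rc=frames(v); return Rc.T@(np.array(p)-oc)*1000
E
python3 - <<'E'
from h import *
v=np.load("v.npy")
for fl in(0,1):
  for z in(460,380,270): print(fl,z,C(v,0,0,z),robot.inverse_kinematics(C(v,0,0,z),tool(v,fl)))
q=[robot.inverse_kinematics(C(v,0,0,460),tool(v,f)) for f in(0,1)]
q0=readout.get_state()["qpos"]; fl=int(np.argmin([np.abs(a-q0).max() if a is not None else 9 for a in q])); print("flip",fl)
p=readout.get_state()["eef_pos"]; robot.line_to(p+[0,0,.2],feed=.25)
robot.move_pose(C(v,-40,0,460),tool(v,fl)); robot.line_to(C(v,0,0,390),feed=.2)
i=cams.camera_info("wrist"); im=cams.capture("wrist"); cv2.imwrite("pics/w1.png",im)
np.savez("w1.npz",**{k:np.array(i[k]) for k in i if k in("fx","fy","cx","cy","cam_to_world")})
s=readout.get_state(); print(s["time_s"],inC(v,s["eef_pos"]),s["ft_force"])
print(inC(v,np.array(i["cam_to_world"])[:3,3]))
E
```

```text
0 460 [0.5529 0.0152 0.4434] [-0.0626 -0.0223  1.6291 -0.0361  0.9502 -1.5055]
0 380 [0.5968 0.0101 0.3767] [-0.0683  0.0992  1.6819 -0.0374  0.7759 -1.5045]
0 270 [0.6572 0.0031 0.285 ] [-0.0744  0.2871  1.708  -0.0429  0.5617 -1.5001]
1 460 [0.5529 0.0152 0.4434] [-0.0626 -0.0223  1.6291 -0.0361  0.9502  1.6361]
1 380 [0.5968 0.0101 0.3767] [-0.0683  0.0992  1.6819 -0.0374  0.7759  1.637 ]
1 270 [0.6572 0.0031 0.285 ] [-0.0744  0.2871  1.708  -0.0429  0.5617  1.6415]
flip 0
3.8083 [ -0.2598   0.2784 390.3915] [-0.6576 -0.5105  0.0447]
[-71.5673   0.186  541.9971]
```

View pics/w1.png

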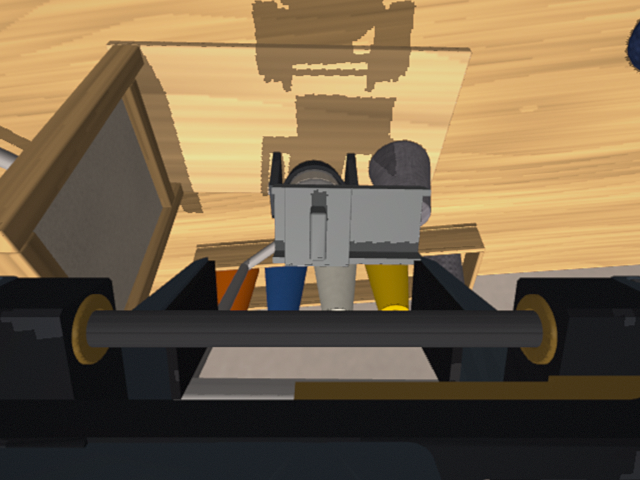

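The wrist view shows the plate at u 274–350, v 188–262, the tab around (318,230) and the rails extending right to u≈422. I'll enlarge it.

Run:
```python
from h import *
im=cv2.imread("pics/w1.png")[130:290,240:450]
im=cv2.resize(cv2.convertScaleAbs(im,alpha=1.2),None,fx=3.7,fy=3.7,interpolation=cv2.INTER_CUBIC); cv2.imwrite("pics/w1c.png",im)
v=np.load("v.npy"); i=dict(np.load("w1.npz"))
L=[('q',(x,y,252)) for x in(-18,18) for y in(-6,6)]+[('q',(x,y,223)) for x in(-32,32) for y in(-26,26)]+[('s',(x,y,218)) for x in(-31,31) for y in(-35,90)]+[('l',(76,90,324)),('l',(76,-90,324))]
for l,p in zip(L,(proj(i,pts(v,[l[0] for l in L],[l[1] for l in L]))-[240,130])*3.7): print(l,p)
```

```text
('q', (-18, -6, 252)) [272.1913 316.3245]
('q', (-18, 6, 252)) [333.7264 316.2643]
('q', (18, -6, 252)) [272.3974 492.2567]
('q', (18, 6, 252)) [332.0281 492.1952]
('q', (-32, -26, 223)) [177.8808 225.4017]
('q', (-32, 26, 223)) [423.0394 225.1682]
('q', (32, -26, 223)) [182.8903 511.9393]
('q', (32, 26, 223)) [415.8864 511.6979]
('s', (-31, -35, 218)) [109.8794 227.0942]
('s', (-31, 90, 218)) [689.4994 226.5419]
('s', (31, -35, 218)) [117.8862 500.6879]
('s', (31, 90, 218)) [670.0439 500.1176]
('l', (76, 90, 324)) [795.0674 916.6193]
('l', (76, -90, 324)) [-249.8895  917.8258]
```

View pics/w1c.png

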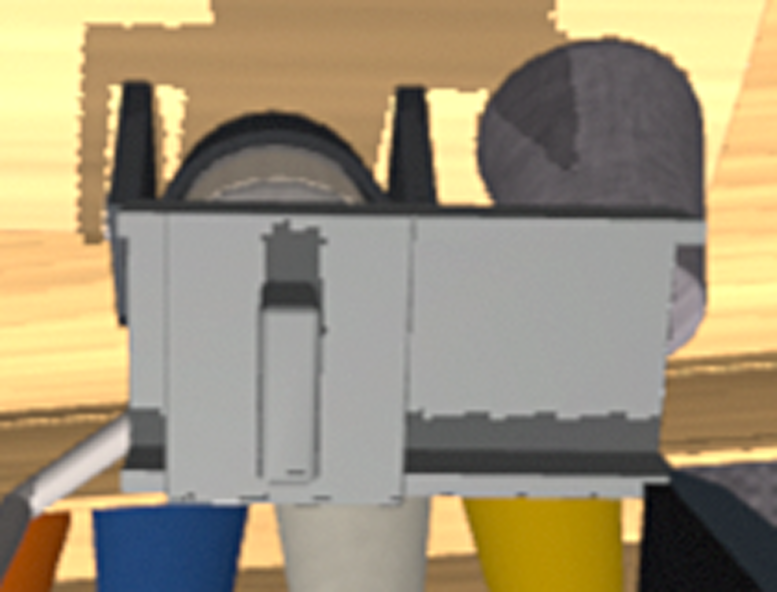

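The plate is at (166,213)–(413,217)–(403,500), the tab top at (262,305)–(315,480), and the rail ends at (703,217) and (668,493). I refit with these, then push the shutter open with closed fingers.

```bash
cat > fit2.py <<'E'
exec(open("fit.py").read().split("f=least")[0])
W=[('q',(-32,-26,223),166,213),('q',(-32,26,223),413,217),('q',(32,-26,223),172,500),('q',(32,26,223),403,500),
('q',(-18,-6,252),262,305),('q',(-18,6,252),320,307),('q',(18,-6,252),262,478),('q',(18,6,252),315,480),
('s',(-31,-35,218),117,209),('s',(-31,90,218),703,217),('s',(31,-35,218),124,491),('s',(31,90,218),668,493)]
D.append((dict(np.load("w1.npz")),W,3.7,(240,130)))
f=least_squares(res,np.load("v.npy")*[1,1,1,1,1,.5],loss="soft_l1",x_scale=.01)
print(f.x,np.degrees(f.x[2:4])); print(res(f.x,True)[-12:]); np.save("v2.npy",f.x)
E
python3 fit2.py
```

```text
[ 0.743  -0.0065 -0.1251  0.5839  0.011   0.0025] [-7.1698 33.4545]
[[ 0.4056  0.3275]
 [-0.285  -0.3399]
 [-0.3244  0.1481]
 [ 0.0215  0.4487]
 [-0.3003 -0.0397]
 [ 0.6004 -0.4841]
 [-0.5282  0.6844]
 [ 1.2094  0.2225]
 [-0.288   1.796 ]
 [-2.6374  0.6095]
 [-0.665  -0.5035]
 [ 0.9291 -0.3238]]
```

Run:
```python
from h import *
v=np.load("v2.npy"); o=tool(v,0); s=v[4]*1000
def st(m): a=readout.get_state(); print(m,round(a["time_s"],2),inC(v,a["eef_pos"]),(frames(v)[3].T@a["ft_force"]))
effector.move_gripper(0.0,20)
robot.line_to(C(v,0,-34,330),frame=o,feed=.15); st("above")
print(robot.line_to(C(v,0,-34,251+s),feed=.1,max_force=6)); st("down")
print(robot.line_to(C(v,0,46,251+s),feed=.06,max_force=14)); st("push")
robot.dwell(.2); a=inC(v,readout.get_state()["eef_pos"]); st("end")
robot.line_to(C(v,0,a[1]-6,a[2]),feed=.05); robot.line_to(C(v,0,a[1]-6,330),feed=.15)
i=cams.camera_info("wrist"); im=cams.capture("wrist"); cv2.imwrite("pics/w2.png",im); st("up")
P=[(x,y,215) for x in(-15,15) for y in(-15,15)]; print(proj(i,pts(v,'s'*4,P)))
for q in(52,60): print(q,proj(i,pts([*v[:5],q/1000],'q',[(-32,-26,223)])))
```

```text
above 5.77 [  0.1355 -33.9882 330.2515] [-0.3091  0.6277  0.0016]
False
down 6.6 [  0.2369 -33.92   262.3549] [ 0.6771 -0.3836 -0.186 ]
True
push 7.86 [  0.3022  44.2423 261.9006] [  2.3327 -10.5113   3.4462]
end 8.06 [  0.2615  44.1981 261.8896] [ 1.7204 -8.9414  3.7681]
up 8.98 [ -0.4694  38.2321 329.2714] [-0.2817  0.1801  0.0756]
[[235.0243 225.1874]
 [279.5626 225.1729]
 [237.2347 267.5015]
 [280.5366 267.4895]]
52 [[295.0105 202.001 ]]
60 [[307.4582 201.9966]]
```

View pics/w2.png

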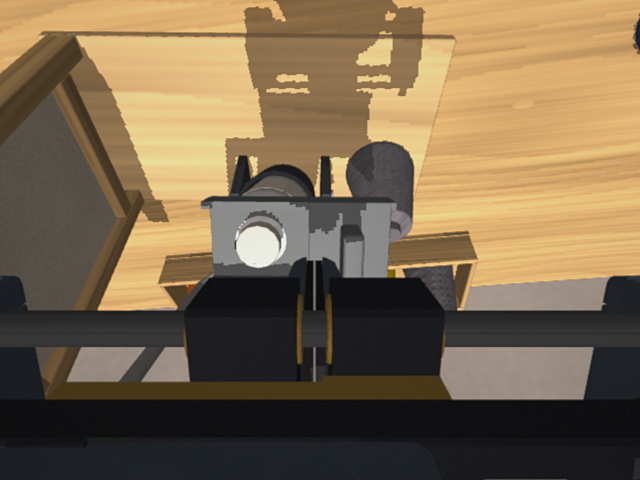

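The shutter is fully open (plate edge at u≈308) and the cap is centred at about (258,247), as predicted. Now I press the cap: find contact, then go about 9 mm further with a force guard.

Run:
```python
from h import *
v=np.load("v2.npy"); s=v[4]*1000
def st(m): a=readout.get_state(); p=inC(v,a["eef_pos"]); print(m,round(a["time_s"],2),p,(frames(v)[3].T@a["ft_force"])); return p
robot.line_to(C(v,0,0,330),feed=.1)
robot.line_to(C(v,0,0,234+s+8),feed=.1); robot.dwell(.3); st("near")
hit=robot.line_to(C(v,0,0,234+s-6),feed=.012,max_force=2); p=st("touch"); print(hit)
if hit and abs(p[2]-234-s)<6:
    print(robot.line_to(C(v,0,0,p[2]-9),feed=.025,max_force=12)); st("pressed")
    robot.dwell(.45); st("held")
robot.line_to(C(v,0,0,330),feed=.12); robot.dwell(.2); st("up")
cv2.imwrite("pics/w3.png",cams.capture("wrist"))
```

```text
near 10.73 [  0.2549   0.0134 253.363 ] [-0.8018 -0.1509 -0.1877]
touch 11.16 [ -0.0265  -0.0209 250.9646] [ 2.2132 -0.0712  2.068 ]
True
False
pressed 11.67 [  0.019   -0.018  241.9074] [-0.172  -1.4065  9.4273]
held 12.12 [ -0.0107  -0.0255 241.958 ] [-0.0298 -0.4965  8.8968]
up 13.2 [ -0.3689  -0.0295 329.3166] [ 0.2011 -0.0416  0.2566]
```

The force was 9.4 N at the press and 8.9 N after 0.45 s, so about 7.5–8 mm, and the cap is released. Now I close the shutter from the other side.

Run:
```python
from h import *
v=np.load("v2.npy")
def st(m): a=readout.get_state(); p=inC(v,a["eef_pos"]); print(m,round(a["time_s"],2),p,(frames(v)[3].T@a["ft_force"])); return p
robot.line_to(C(v,0,91,330),feed=.15)
print(robot.line_to(C(v,0,91,264),feed=.1,max_force=6)); st("down")
print(robot.line_to(C(v,0,8,264),feed=.06,max_force=14)); p=st("push"); robot.dwell(.2); st("end")
robot.line_to(C(v,0,p[1]+8,264),feed=.05); robot.line_to(C(v,0,p[1]+8,390),feed=.2); robot.dwell(.2)
i=cams.camera_info("wrist"); cv2.imwrite("pics/w4.png",cams.capture("wrist")); st("up")
for q in(0,5): print(q,proj(i,pts([*v[:5],q/1000],'qq',[(-32,-26,223),(-32,26,223)])))
```

```text
False
down 14.82 [  0.2049  90.9717 264.2678] [0.0179 0.5072 0.2829]
True
push 15.96 [ -0.241   16.4613 264.3408] [ 0.4389 14.1781  2.4831]
end 16.16 [ -0.2743  16.6508 264.3001] [ 0.5056 12.0883  3.8609]
up 17.51 [ -0.5389  24.3647 388.9859] [ 0.6474 -0.5993  0.3237]
0 [[250.4376 191.6626]
 [316.1893 191.609 ]]
5 [[256.7596 191.6574]
 [322.5119 191.6039]]
```

View pics/w4.png

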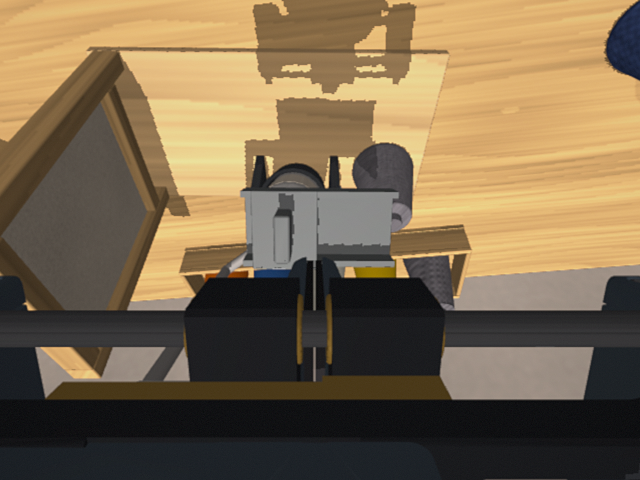

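The plate edges at u≈251 and 317 match the shutter shut at 0. The robot is clear, so I'm handing in.

```bash
python3 -c "
from station import robot; print(robot.finish_job())"
```

```text
the job is handed in; nothing more can be done
None
```

The job is handed in with no verdict shown: I slid the shutter fully open, pressed the cap to about 7.5–8 mm (8.9–9.4 N) for roughly half a second to a second, let it spring back, and pushed the shutter shut with the robot left clear of everything.

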